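# Lock the stain-remover jar in the cam clamp stand

## Task

Stand the small jar with the dark lid upright in the clamp stand, between its open sprung jaw and the V stop. Then turn the stand's round black knob clockwise until the sprung jaw drops forward and clamps the jar, and stop there: do not force the knob against its notch. Let go of everything and leave the other things where they are.

Things in the scene. Friction and masses are not known exactly. Their poses are not given: they have to be found in the camera images.
- jar_mid (a point): centre (half-way up) of the loose jar: glass with a green label and a dark brown lid, round, 105 tall, body 43 in diameter, lid 44 in diameter (top 20), about 0.11 kg; z axis up along the jar. It starts upright on the worktop
- stand: clamp stand fixed to the worktop, base plate 92 (its x) by 190 (y -99 to 91), top at z 10. Origin on the worktop; +y points from knob to jar seat, z up. White closed housing over the cam: 78 wide, y -92 to -10, top at z 52. Knob axis at y -50, seat at y 50. The jaw pad slides out of the housing towards +y; on the seat's far side (+y) stands a steel V stop, top at z 46
- seat (a point): point on the base plate (10 above the worktop), fixed to the stand, axes as stand: under the centre of the clamped jar, pressed against the V stop. While the jaw is open there are about 8 of play, all towards the stand's -y: lower the jar about 4 to the -y side of this point
- knob_grip (a point): on the knob's upright axis at grip height, 80 above the worktop; fixed to the stand, so it does not show the knob's angle. Knob: plain knurled black cylinder 44 in diameter, from 63 to 97 above the worktop, no pointer; it stays where it is let go and turns against about 0.2 N m
- jaw (a joint): sprung jaw, slide to the stand's +y, m: 0 while its follower rides on the cam (open), about 0.008 (0.006 to 0.010) when it has dropped into the notch and clamps the jar (spring 8 N), 0.013 if no jar is there. A red tail pin behind the housing moves with it. After the drop the knob has about 0.2 rad of free turn; then the notch wall blocks it and more turning overloads the follower
- jaw_pad (a point): middle of the jaw's black rubber pad face (34 wide, 28 high), 31 above the worktop; moves with the jaw. Inside the housing the knob's round cam has one notch, at an unseen angle that differs each time: clockwise (from above) the jaw drops after about 0.4 to 2.4 rad, so a second grasp may be needed
- the_hand_balm: bystander: round grey-white pot 69 in diameter, 41 high, origin under its centre
- oil: bystander: small brown dropper bottle 33 in diameter, 102 high, origin under its centre
- spool_blue: bystander: spool of navy thread 30 in diameter, 48 high, origin under its centre
- spool_white: bystander: spool of cream thread 30 in diameter, 48 high, origin under its centre
Mind the look-alikes: they are no part of the job. What is shaped like the part that bears jar_mid but blue is not meant.

How it is judged:
By the outcome, as a careful person would: the job done as asked, in the order asked, and still so for the second after the job is handed in, with the robot touching nothing.
It also fails if it takes over 72 s, if anything falls off the work surface, if the arm or the gripper's body presses on something with over 40 N, if the wrist force passes 120 N, or if a joint passes its speed limit or range.

## Robot

A 6-joint arm with a two-finger parallel gripper is mounted at the origin on a cart in front of the work surface, level with it; the furniture and walls round the work are solid. World frame = base frame: x ahead of the robot, y to its left, z up, the work surface at z = 0. Lengths are in m, angles in rad, forces in N, time in s.
With the tool pointing down it reaches from about 0.35 to 0.775 m from the base axis. Payload 7.3 kg.
Tool frame: the origin (TCP) lies at the very end of the fingers, on their centre line; the grasp point (between the pads) lies 19 mm behind it; z points along the fingers, y is the line along which they close (so a half turn about z gives the same grasp; the last joint's range is limited). The gripper opens to 92 mm and grips with 3 to 60 N. Pads are 19 mm wide; open, the fingers measure 130 mm over their backs; the gripper's body (75 mm by 190 mm) begins 47 mm behind the grasp point.
Start: joints at [1.083, 0.342, 1.524, -0, 1.275, -0.146], TCP at [0.176, 0.495, 0.227] pointing down, gripper open.
Joint ranges: [-2.53, 2.53], [-0.77, 2.02], [0.04, 2.7], [-1, 4.14], [0.28, 2.66], [-3.11, 3.11]. Speed limits (rad/s): [2.57, 2.57, 3.14, 3.14, 3.14, 3.14].

## Interface

Orientations are given as [roll, pitch, yaw] about the fixed x, y, z axes, in that order (R = Rz(yaw) Ry(pitch) Rx(roll)).
In Python, from cell import robot gives the robot as it stands.
- The arm moves only by the tool apply_moves, never from a script. Its argument "motion" is text: rows parted by semicolons, each of 7 numbers parted by spaces: the opening in per cent of the stroke, from 0 (shut) to 100 (fully open), then the shift along the tool's x, y, z in cm, then the turn, a rotation vector about the tool's x, y, z in rad. A call has 1 to 20 rows; each row shifts and turns the commanded pose from where the row before left it, along the tool's axes as they then stand; what a row does not reach is not made up. A row lasts 1/8 s, in which the tool goes at most 62.5 mm and 10.7 degrees, less where a joint would pass 70% of its speed; a pose out of reach is approached as far as the arm can. A call with a gripper value outside its range is refused whole. The fingers move at their own pace and stop on an object; "force" is the grip in N (left out, the last holds). Time passes only in rows, so rows that do not move let the fingers close. It gives the time, the measured TCP pose, the force, the opening and the grip force at its end, in the units of the state.
- robot.observe(): the state, without advancing time (a new reading comes with each control period).
- robot.read_camera(name): name is "scene" or "top" or "wrist"; returns a dict with "img" (384x512x3 uint8, red, green, blue), "fovy" (degrees; the focal length in pixels is half the picture's height over the tangent of half this angle, whatever the lens; pixels are square), "cx", "cy" (the principal point, pixels), "R" (3x3) and "t" (3): a world point X has camera coordinates R X + t; the wrist camera has in their place "hand_eye" (4x4, takes a point from camera to tool coordinates, whose origin is the TCP and whose axes are the flange's). Camera axes: x right, y down, z forward; pixel columns grow to the right and rows downward; lengths in m; the calibration is good to about 2 mm. A picture is of the moment at which its call begins: read the wrist's pose just before it. There is no depth.
- robot.hand_in(): hands the job in; it is judged then, once.
Trained networks look in a picture, given as the dict that the camera call returned (one of the last four; its "shot" number tells which), for a name from the list of things; names that differ only in an ending like _2 or _b are one class to them, and where a whole thing is asked for, a point or a joint stands for the part that bears it (a point fixed in the world has none). Each returns a list of dicts, best first, with "score" (0 to 1); they miss things now and then, are a little off and sometimes report something else, mostly with a low value. They report only what shows in the picture. A call takes as long as a camera call. They do not tell look-alikes from the thing itself.
- robot.search_frame(target, picture): "centre" ([x, y, z] in m, in world coordinates, good to about 4 mm: the middle of the surface that is visible of it).
- robot.trace(target, picture): "pixels" (384x512 bool, what is visible of it).
The state is a dict: "time": time; "qpos": joint angles; "qvel": joint speeds; "joint_efforts": joint torques, N m; "tool_pos": TCP position; "tool_rot": TCP orientation; "contact_force": force on the tool from outside, world axes, zero at the start; "torque": the same for the moment, N m; "opening": finger opening in m; "grip_force": force on a finger pad.
Only numpy, scipy, OpenCV 4.12 (cv2) and the standard library are available. Lean on these libraries where they do the work, as an engineer would, in place of code of your own. Each camera call takes 0.05 s, during which the arm holds its last target. There are 200 camera calls.

## Working session

There is one attempt and no reset: what is moved stays moved. The work goes in short steps, Python scripts to look and compute and a tool call to move; the robot and the scene stay as the last step left them, time stands still between calls to the robot, and variables do not carry over. Pictures are saved under pics/ and viewed, at most 10 in all, crops included, and the job is handed in when it is done.

Besides the shell and the picture viewer there is one more tool, called after ">>>" by a JSON object that holds its "method" and its "body", one argument or row to a line. apply_moves: Moves the arm, as the interface text tells. Its arguments: {"type":"object","properties":{"motion":{"type":"string"},"force":{"type":"number"}},"required":["motion"]}

```bash
mkdir -p pics; cat > h.py <<'E'
import numpy as np, cv2
from cell import robot
def K(p):
    f=p["img"].shape[0]/2/np.tan(np.radians(p["fovy"])/2); return f,p["cx"],p["cy"]
def proj(p,X):
    f,cx,cy=K(p); c=np.asarray(p["R"])@np.asarray(X)+np.asarray(p["t"]).ravel(); return f*c[0]/c[2]+cx,f*c[1]/c[2]+cy
def ray(p,u,v,z):
    f,cx,cy=K(p); R=np.asarray(p["R"]); o=-R.T@np.asarray(p["t"]).ravel(); d=R.T@np.array([(u-cx)/f,(v-cy)/f,1]); return o+d*(z-o[2])/d[2]
def save(p,n,s=1,box=None):
    im=p["img"][:,:,::-1]
    if box: im=im[box[1]:box[3],box[0]:box[2]]
    cv2.imwrite("pics/"+n,cv2.resize(im,None,fx=s,fy=s,interpolation=cv2.INTER_CUBIC))
E
python3 - <<'E'
from h import *
A=robot.read_camera("scene");B=robot.read_camera("top")
im=np.hstack([A["img"],B["img"]])[:,:,::-1]
cv2.imwrite("pics/a.png",np.vstack([A["img"],B["img"]])[:,:,::-1][:, :]) 
save(A,"s.png",1.5);save(B,"t.png",1.5)
for n in ["jar_mid","stand","knob_grip","jaw_pad","seat","the_hand_balm","oil","spool_blue","spool_white"]:
  for nm,p in(("s",A),("t",B)):
    try:
      for d in robot.search_frame(n,p)[:3]: print(n,nm,round(d["score"],2),np.round(d["centre"],3),np.round(proj(p,d["centre"])))
    except Exception as e: print(n,e)
print(robot.observe())
E
```

```text
jar_mid s 0.9 [ 0.45  -0.003  0.066] [303. 175.]
jar_mid s 0.69 [0.506 0.105 0.068] [345. 188.]
jar_mid t 0.8 [0.487 0.098 0.108] [143. 215.]
jar_mid t 0.77 [ 0.439 -0.01   0.104] [197. 237.]
jar_mid t 0.69 [ 0.671 -0.041  0.061] [212. 129.]
stand s 0.78 [ 0.561 -0.181  0.03 ] [232. 206.]
stand t 0.9 [ 0.542 -0.168  0.013] [270. 187.]
stand t 0.56 [ 0.543 -0.154  0.038] [264. 187.]
knob_grip s 0.74 [ 0.561 -0.181  0.03 ] [232. 206.]
knob_grip t 0.95 [ 0.539 -0.168  0.014] [270. 189.]
jaw_pad s 0.52 [ 0.555 -0.148  0.036] [245. 203.]
jaw_pad t 0.43 [ 0.544 -0.156  0.042] [265. 186.]
seat s 0.88 [ 0.561 -0.184  0.028] [231. 207.]
seat s 0.27 [0.649 0.052 0.032] [325. 234.]
seat t 0.67 [ 0.539 -0.164  0.011] [268. 189.]
seat t 0.19 [0.643 0.049 0.044] [172. 144.]
the_hand_balm s 0.6 [ 0.68  -0.385  0.025] [140. 233.]
the_hand_balm t 0.81 [ 0.646 -0.364  0.04 ] [355. 139.]
oil s 0.72 [0.65  0.061 0.034] [329. 233.]
oil s 0.65 [ 0.692 -0.035  0.051] [287. 237.]
oil t 0.58 [ 0.67  -0.04   0.061] [211. 130.]
spool_blue s 0.67 [0.661 0.126 0.033] [358. 239.]
spool_blue t 0.48 [0.645 0.123 0.
[... 170 characters left out ...]
{'time': 1.0, 'qpos': array([ 1.08301410e+00,  3.41996522e-01,  1.52408729e+00, -3.67883292e-06,
        1.27542439e+00, -1.46006549e-01]), 'qvel': array([ 1.86569513e-03,  5.44080728e-04,  8.17770076e-04, -1.54465264e-04,
       -2.20468423e-03, -8.45889078e-05]), 'joint_efforts': array([ 3.79087232e-04, -4.31129980e+01, -2.44486624e+01,  7.20451539e-02,
        4.79094987e-02,  4.09713471e-05]), 'tool_pos': array([0.17595072, 0.49465568, 0.22674676]), 'tool_rot': array([3.14150961e+00, 1.57685525e-05, 2.79981805e+00]), 'contact_force': array([ 0.51564438, -0.79927636, -0.71285962]), 'torque': array([-0.04629555, -0.01303366, -0.03712673]), 'grip_force': 0.0, 'opening': 0.09181552058439409}
```

View pics/s.png

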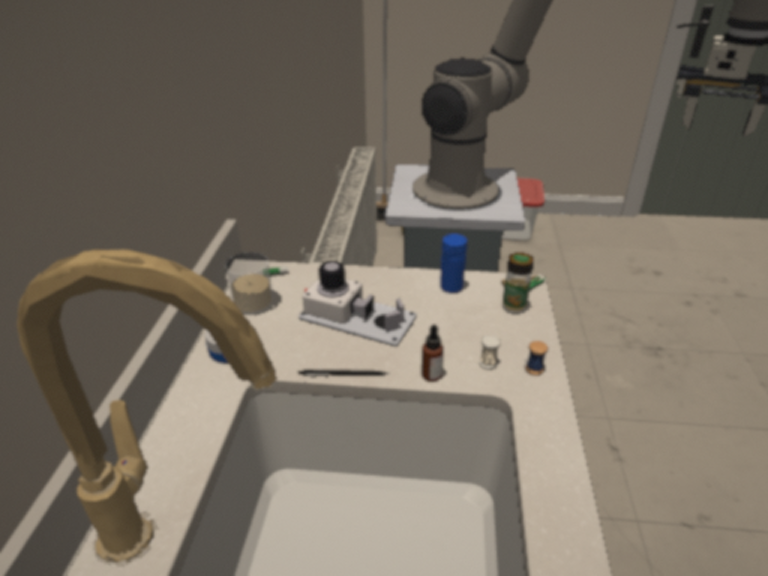

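View pics/t.png

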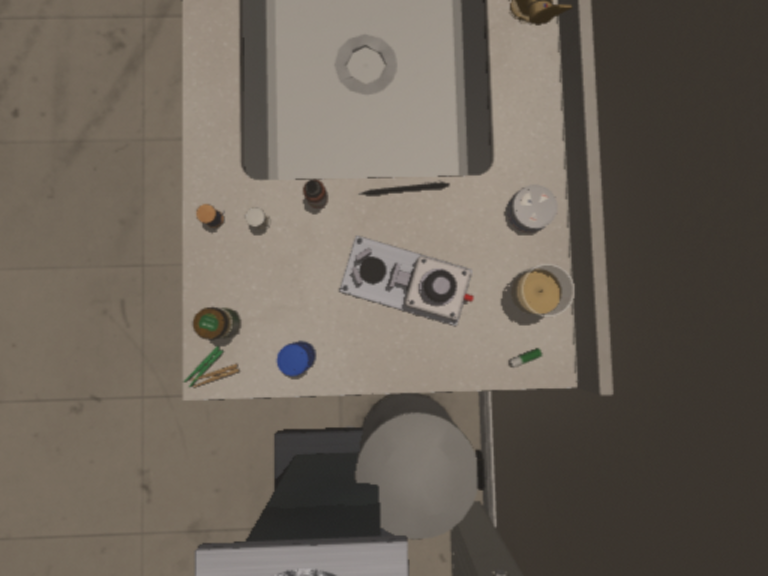

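Jar candidates are the green-label jar with a brown lid, at scene (345,187) and top (141,215), and the blue can, at scene (302,175) and top (196,239). The first fits: glass, green label, dark brown lid. I'll confirm it in an enlarged crop.

```bash
python3 - <<'E'
from h import *
A=robot.read_camera("scene");B=robot.read_camera("top")
a=cv2.resize(A["img"][155:215,320:380],(400,400),interpolation=2)
b=cv2.resize(B["img"][150:220,220:320],(571,400),interpolation=2)[:, :]
c=cv2.resize(B["img"][190:250,120:180],(200,200),interpolation=2)
b=cv2.resize(b,(400,280))
r=np.zeros((600,800,3),np.uint8); r[:400,:400]=a; r[:280,400:]=b; r[300:500,400:600]=c
cv2.imwrite("pics/c.png",r[:,:,::-1])
for z,u,v in((.105,140.7,215.3),(.097,292.5,191),(.010,248,179.5)): print(ray(B,u,v,z))
m=robot.trace("jar_mid",A)
for d in m[:2]:
  ys,xs=np.nonzero(d["pixels"]);print(d["score"],xs.min(),xs.max(),ys.min(),ys.max())
print(robot.read_camera("wrist")["hand_eye"], [ -np.asarray(p["R"]).T@np.asarray(p["t"]).ravel() for p in (A,B)])
E
```

```text
[0.48692348 0.10310178 0.105     ]
[ 0.52837948 -0.21046838  0.097     ]
[ 0.56252217 -0.11798394  0.01      ]
0.92 335 356 168 209
0.81 294 310 157 194
[[ 1.11023630e-03 -9.53356265e-01 -3.01845323e-01  8.09936479e-02]
 [ 9.99999222e-01  8.86640493e-04  8.77771309e-04 -1.02297986e-03]
 [-5.69200492e-04 -3.01846062e-01  9.53356508e-01 -1.58932777e-01]
 [ 0.00000000e+00  0.00000000e+00  0.00000000e+00  1.00000000e+00]] [array([ 1.34951579, -0.03488432,  0.62936745]), array([ 0.48548783, -0.11700517,  0.91062939])]
```

View pics/c.png

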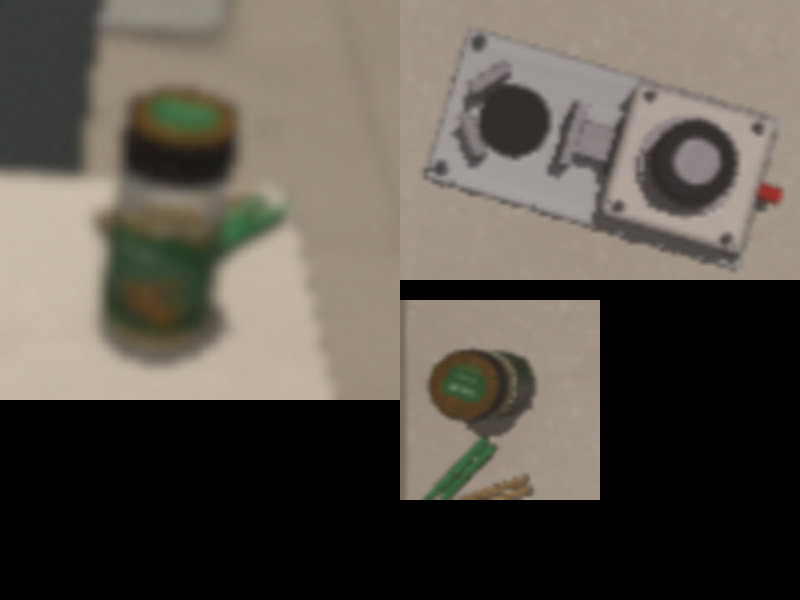

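```bash
python3 - <<'E'
from h import *
from scipy.optimize import least_squares
B=robot.read_camera("top")
P=np.array([[-.046,.091,.01],[.046,.091,.01],[-.046,-.099,.01],[.046,-.099,.01],[0,-.05,.097],[0,.05,.01]])
cr=np.array([[427,178],[470,28],[740,268],[778,117],[696,160],[513,121]])
U=np.c_[(cr[:,0]-400)/4+220,cr[:,1]/4+150]-.5*0
W=lambda q:np.c_[P[:,:2]@np.array([[np.cos(q[2]),np.sin(q[2])],[-np.sin(q[2]),np.cos(q[2])]])+q[:2],P[:,2]]
r=least_squares(lambda q:(np.array([proj(B,x) for x in W(q)])-U).ravel(),[.54,-.17,-.3])
print(r.x,r.fun.reshape(-1,2).round(1));print(W(r.x)[4:])
E
```

```text
[ 0.54530684 -0.16667565 -0.30616275] [[-0.9  0.1]
 [-0.5 -0.4]
 [-0.   0.2]
 [ 0.9 -0.2]
 [ 0.3  0.1]
 [ 0.2  0.2]]
[[ 0.53023674 -0.21435051  0.097     ]
 [ 0.56037694 -0.1190008   0.01      ]]
```

The crop confirms it. The meant jar is at top (140,215), with its brown lid and green label. Stand yaw comes out at about -0.306.

>>> {"method": "apply_moves", "body": {
  "motion": "100 -4.7 -2.95 0 0 0 0;100 -4.7 -2.95 0 0 0 0;100 -4.7 -2.95 0 0 0 0;100 -4.7 -2.95 0 0 0 0;100 -4.7 -2.95 0 0 0 0;100 -4.7 -2.95 0 0 0 0;100 -4.7 -2.95 0 0 0 0;100 -4.7 -2.95 0 0 0 0;100 -4.7 -2.95 0 0 0 0;100 0 0 0 0 0 0.17;100 0 0 0 0 0 0.17;100 0 0 0 0 0 0.17;100 0 0 0 0 0 0.17;100 0 0 0 0 0 0.17;100 0 0 0 0 0 0.17;100 0 0 0 0 0 0.17;100 0 0 0 0 0 0.17;100 0 0 0 0 0 0.17;100 0 0 0 0 0 0"
}}

```text
time: 3.62
tool_pos: [0.4855, 0.1027, 0.2267]
tool_rot: [3.142, -0.0, 1.271]
contact_force: [-0.2, -0.7, -0.2]
opening: 0.0916
grip_force: 0.0
```

```bash
cat >> h.py <<'E'
from scipy.spatial.transform import Rotation as Ro
def wrist():
    o=robot.observe(); p=robot.read_camera("wrist"); H=np.asarray(p["hand_eye"])
    Rt=Ro.from_euler("xyz",o["tool_rot"]).as_matrix(); Rc=Rt@H[:3,:3]; c=Rt@H[:3,3]+o["tool_pos"]
    q=dict(p); q["R"]=Rc.T; q["t"]=-Rc.T@c; q["raw"]=p; return o,q
def shift(o,d): return Ro.from_euler("xyz",o["tool_rot"]).as_matrix().T@np.asarray(d)*100
E
python3 - <<'E'
from h import *
o,p=wrist(); print(o["tool_pos"],o["tool_rot"])
save(p,"w1.png",1.5)
for d in robot.search_frame("jar_mid",p["raw"])[:3]: print(d["score"],d["centre"],proj(p,d["centre"]))
print(proj(p,[.487,.1035,.105]))
E
```

```text
[0.48550844 0.10272849 0.2267418 ] [ 3.14152139e+00 -1.08093161e-04  1.27131259e+00]
0.88 [0.4413, 0.0161, 0.066] (np.float64(237.16686095862516), np.float64(251.00924631794828))
0.85 [0.4917, 0.1163, 0.1038] (np.float64(251.86780736160836), np.float64(173.81217316497862))
(np.float64(251.1636430682755), np.float64(186.76208688347575))
```

View pics/w1.png

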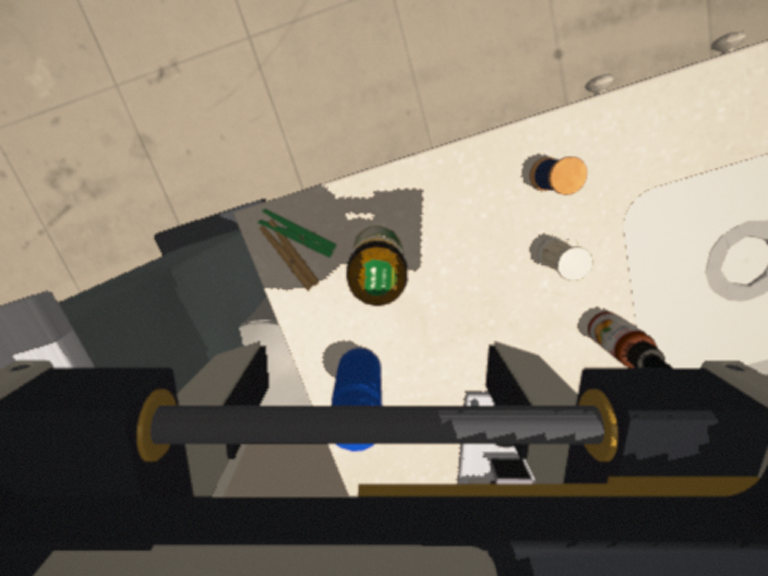

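The wrist picture shows the jar's lid at (378,275), or (252,183.5) unscaled. It sits centrally between the fingers, and the blue can is at (357,390), clear of the finger path.

```bash
python3 - <<'E'
from h import *
o,p=wrist(); x=ray(p,252,183.5,.105); print(x, shift(o,[*((x[:2]+[.487,.1035])/2-o["tool_pos"][:2]),.072-o["tool_pos"][2]]))
hsv=cv2.cvtColor(p["img"][150:215,222:280],cv2.COLOR_RGB2HSV); m=(hsv[:,:,2]<110)
ys,xs=np.nonzero(m);print(xs.min()+222,xs.max()+222,ys.min()+150,ys.max()+150)
E
```

```text
[0.48883585 0.1066157  0.105     ] [ 0.29447173  0.16346436 15.47336716]
222 279 150 203
```

>>> {"method": "apply_moves", "body": {
  "motion": "100 0.15 0.08 3 0 0 0;100 0.15 0.08 4 0 0 0;100 0 0 4 0 0 0;100 0 0 3 0 0 0;100 0 0 1.5 0 0 0;100 0 0 0 0 0 0;40 0 0 0 0 0 0;40 0 0 0 0 0 0;40 0 0 0 0 0 0;40 0 0 0 0 0 0;40 0 0 0 0 0 0;40 0 0 0 0 0 0;40 0 0 0 0 0 0",
  "force": 20
}}

```text
time: 5.4
tool_pos: [0.4879, 0.1051, 0.0718]
tool_rot: [-3.142, -0.0, 1.27]
contact_force: [-0.7, -0.3, 1.6]
opening: 0.0436
grip_force: 20.0
```

>>> {"method": "apply_moves", "body": {
  "motion": "40 0 0 -2 0 0 0;40 0 0 -4 0 0 0;40 0 0 -4 0 0 0;40 -2.28 2.25 0 0 0 0;40 -3.28 2.25 0 0 0 0;40 -3.28 2.25 0 0 0 0;40 -3.28 2.25 0 0 0 0;40 -3.28 2.25 0 0 0 0;40 -2.3 2.25 0 0 0 0;40 0 0 0 0 0 0;40 0 0 0 0 0 0"
}}

```text
time: 6.78
tool_pos: [0.5638, -0.1034, 0.1712]
tool_rot: [-3.14, -0.0, 1.27]
contact_force: [-0.4, 0.2, -1.4]
opening: 0.0431
grip_force: 20.0
```

```bash
python3 - <<'E'
from h import *
o,p=wrist(); print(o["tool_pos"],o["tool_rot"],o["opening"])
S=robot.read_camera("scene")
im=np.zeros((600,800,3),np.uint8)
im[:384,:512]=p["img"]
im[0:300,512:800]=cv2.resize(S["img"][150:250,192:288],(288,300))
cv2.imwrite("pics/w2.png",im[:,:,::-1])
# predicted features
th=-.306;R=np.array([[np.cos(th),-np.sin(th)],[np.sin(th),np.cos(th)]])
for n,P in dict(knob=(0,-.05,.097),seat=(0,.05,.01),c1=(-.046,.091,.01),c2=(.046,.091,.01),c3=(-.046,-.099,.01),c4=(.046,-.099,.01)).items():
  print(n,np.round(proj(p,[*(R@P[:2]+[.5453,-.1667]),P[2]])))
E
```

```text
[ 0.56379897 -0.10338696  0.17120919] [-3.14010618e+00 -4.27327577e-04  1.26968600e+00] 0.04312513535604317
knob [251. 311.]
seat [251. 192.]
c1 [212. 157.]
c2 [291. 158.]
c3 [217. 296.]
c4 [285. 296.]
```

View pics/w2.png

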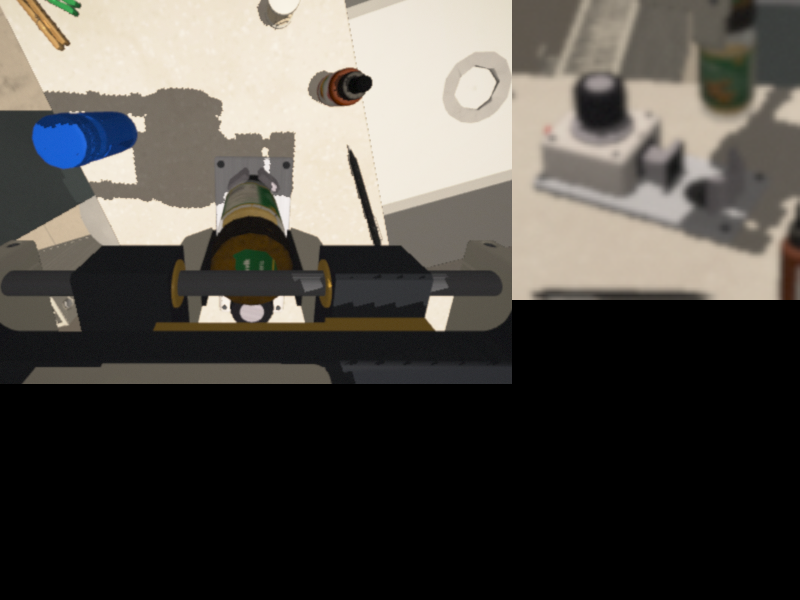

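I misadded the x shift, so the arm is 2 cm short of the seat. Plate bolts show at (221,163) and (287,164), the V at (237–275,180), the jar at (250,220) and the knob at (252,312). I'll check the lateral alignment in a crop.

```bash
python3 - <<'E'
from h import *
o,p=wrist(); save(p,"w3.png",6,(200,145,310,240))
t=o["tool_pos"]
for z in (.068,.172): print(proj(p,[t[0],t[1],z]))
print(o["contact_force"])
th=-.306;R=np.array([[np.cos(th),-np.sin(th)],[np.sin(th),np.cos(th)]])
for P in ((0,.05,.01),(0,.072,.046),(-.046,.091,.01),(.046,.091,.01)): print(np.round(proj(p,[*(R@P[:2]+[.5453,-.1667]),P[2]]),1))
E
```

```text
(np.float64(250.04564555927553), np.float64(192.96885177855202))
(np.float64(249.30405187081018), np.float64(241.5817957334676))
[-0.58204172 -0.36572088 -1.55699219]
[251.4 191.8]
[251.6 181.8]
[212.  157.7]
[291.3 158.2]
```

View pics/w3.png

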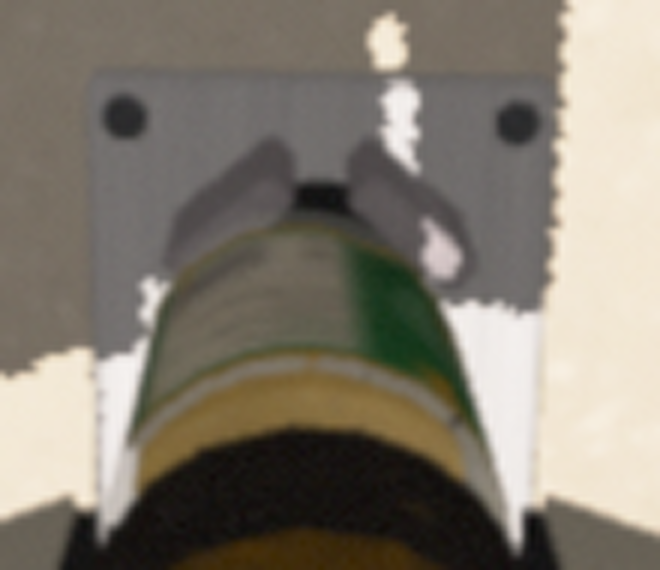

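>>> {"method": "apply_moves", "body": {
  "motion": "40 -1 0.15 0 0 0 0;40 -1 0.18 0 0 0 0;40 0 0 0 0 0 0;40 0 0 2 0 0 0;40 0 0 2 0 0 0;40 0 0 1.5 0 0 0;40 0 0 1 0 0 0;40 0 0 0.8 0 0 0;40 0 0 0.6 0 0 0;40 0 0 0.5 0 0 0;40 0 0 0.2 0 0 0;40 0 0 0 0 0 0"
}}

```text
time: 8.43
tool_pos: [0.5616, -0.124, 0.0858]
tool_rot: [3.141, -0.0, 1.27]
contact_force: [0.1, 0.2, -0.4]
opening: 0.0438
grip_force: 20.0
```

```bash
python3 - <<'E'
from h import *
o,p=wrist(); print(o["tool_pos"],o["contact_force"],o["torque"])
S=robot.read_camera("scene");T=robot.read_camera("top")
im=np.zeros((600,800,3),np.uint8)
im[:400,:400]=cv2.resize(S["img"][160:230,210:280],(400,400),interpolation=2)
im[:400,400:]=cv2.resize(p["img"][140:240,200:300],(400,400),interpolation=2)
cv2.imwrite("pics/d.png",im[:400,:,::-1])
E
```

```text
[ 0.56163773 -0.12401913  0.08575375] [ 0.05953727  0.15773786 -0.38895323] [-0.07915824  0.05845185 -0.01483806]
```

View pics/d.png

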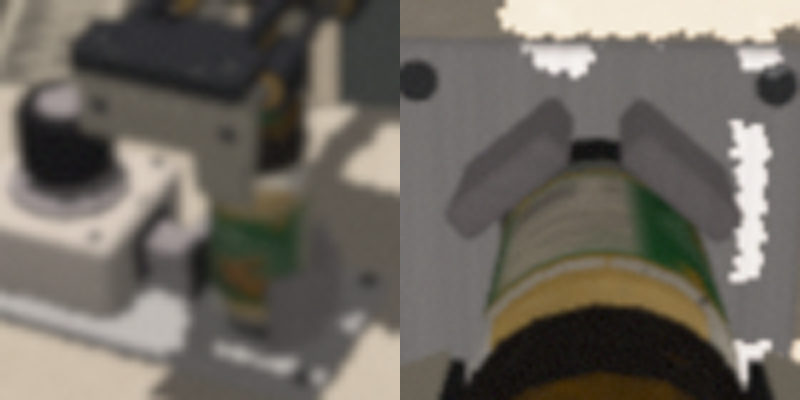

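The jar sits between the pad and the V, about 1–2 mm right of the V's centre in the wrist crop (jar 606, V 594). I'll nudge it, set it down and release.

>>> {"method": "apply_moves", "body": {
  "motion": "40 0 -0.13 0 0 0 0;40 0 0 0.2 0 0 0;40 0 0 0.12 0 0 0;40 0 0 0 0 0 0;40 0 0 0 0 0 0"
}}

```text
time: 9.2
tool_pos: [0.5604, -0.1236, 0.0825]
tool_rot: [-3.142, -0.0, 1.27]
contact_force: [-0.5, 0.9, -1.3]
opening: 0.0435
grip_force: 20.0
```

>>> {"method": "apply_moves", "body": {
  "motion": "40 0 0 0.08 0 0 0;40 0 0 0 0 0 0;40 0 0 0.05 0 0 0;40 0 0 0 0 0 0;40 0 0 0 0 0 0"
}}

```text
time: 9.82
tool_pos: [0.5605, -0.1237, 0.0817]
tool_rot: [3.141, -0.0, 1.27]
contact_force: [-1.9, 0.3, 6.1]
opening: 0.0435
grip_force: 20.0
```

>>> {"method": "apply_moves", "body": {
  "motion": "100 0 0 0 0 0 0;100 0 0 0 0 0 0;100 0 0 0 0 0 0;100 0 0 0 0 0 0;100 0 0 0 0 0 0;100 0 0 -2 0 0 0;100 0 0 -3.5 0 0 0;100 0 0 -4 0 0 0;100 0 0 -3 0 0 0;100 -4 0 0 0 0 0;100 -3.5 -0.1 0 0 0 0;100 -2 0 0 0 0 0;100 0 0 0 0 0 0;100 0 0 0 0 0 0"
}}

```text
time: 11.58
tool_pos: [0.5315, -0.2132, 0.2061]
tool_rot: [-3.141, -0.001, 1.27]
contact_force: [0.6, -0.2, -0.5]
opening: 0.0916
grip_force: 0.0
```

```bash
python3 - <<'E'
from h import *
o,p=wrist(); print(o["tool_pos"],o["tool_rot"],o["qpos"].round(2),o["contact_force"],o["torque"])
S=robot.read_camera("scene")
im=np.zeros((400,800,3),np.uint8)
im[:400,:300]=cv2.resize(S["img"][150:230,215:275],(300,400),interpolation=2)
im[:375,300:]=cv2.resize(p["img"],(500,375))
cv2.imwrite("pics/e.png",im[:,:,::-1])
th=-.306;R=np.array([[np.cos(th),-np.sin(th)],[np.sin(th),np.cos(th)]])
for P in ((0,-.05,.097),(0,.05,.115)): print(np.round(proj(p,[*(R@P[:2]+[.5453,-.1667]),P[2]]),1))
E
```

```text
[ 0.53149167 -0.21319285  0.20607125] [-3.14135843e+00 -6.88411568e-04  1.27017784e+00] [-0.52  0.45  1.42  0.    1.27 -0.22] [ 0.60013515 -0.21014877 -0.45350465] [-0.08718106  0.09548281 -0.03392092]
[249.2 192.8]
[249.5  85. ]
```

View pics/e.png

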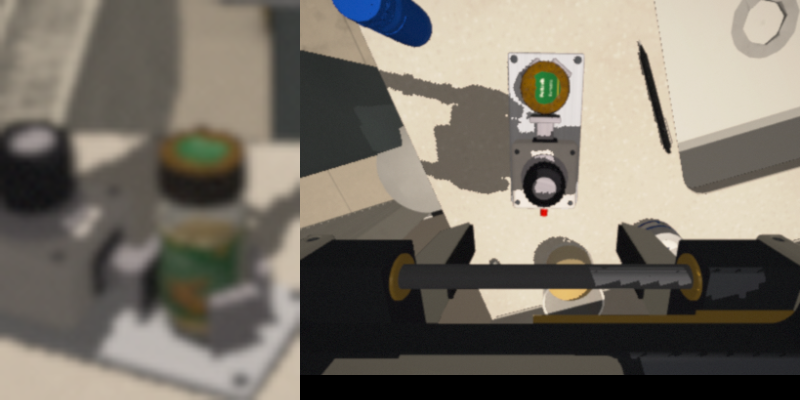

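The jar stands upright against the seat at scene crop (200,240). The knob is directly below the gripper, at wrist (250,189). Next I descend and grip it.

>>> {"method": "apply_moves", "body": {
  "motion": "100 0 0 4 0 0 0;100 0 0 4 0 0 0;100 0 0 3 0 0 0;100 0 0 2 0 0 0;100 0 0 1.3 0 0 0;100 0 0 0 0 0 0;40 0 0 0 0 0 0;40 0 0 0 0 0 0;40 0 0 0 0 0 0;40 0 0 0 0 0 0;40 0 0 0 0 0 0;40 0 0 0 0 0 0;40 0 0 0 0 0 0",
  "force": 30
}}

```text
time: 13.3
tool_pos: [0.5298, -0.2136, 0.0632]
tool_rot: [-3.138, -0.0, 1.27]
contact_force: [-4.4, 1.2, 3.6]
opening: 0.0433
grip_force: 30.0
```

```bash
cat > chk.py <<'E'
from h import *
import sys,os
o=robot.observe(); S=robot.read_camera("scene"); g=S["img"][165:225,200:275].astype(float)
f="pics/ref.npy"
if not os.path.exists(f): np.save(f,g)
r=np.load(f); d=np.abs(g-r).mean(2)
a,b=d[20:50,25:50],d   # jaw region px x 225-250,y 185-215
print("yaw",o["tool_rot"][2].round(3),"F",o["contact_force"].round(1),"T",o["torque"].round(2),"q6",o["qpos"][5].round(2),"jaw diff",a.mean().round(2),a.max(),(a>25).sum(),"pos",o["tool_pos"].round(4))
np.save("pics/last.npy",S["img"])
E
python3 chk.py;python3 chk.py
```

```text
yaw 1.27 F [-4.4  1.2  3.6] T [0.11 0.87 0.08] q6 -0.22 jaw diff 0.0 0.0 0 pos [ 0.5298 -0.2136  0.0632]
yaw 1.27 F [-4.2  1.1  4. ] T [0.04 0.9  0.08] q6 -0.22 jaw diff 0.7 3.3333333333333335 0 pos [ 0.5299 -0.2136  0.0632]
```

>>> {"method": "apply_moves", "body": {
  "motion": "40 0 -0.16 0 0 0 0;40 0 0 0 0 0 0.1;40 0 0 0 0 0 0.1;40 0 0 0 0 0 0"
}}

```text
time: 13.9
tool_pos: [0.5296, -0.2135, 0.0632]
tool_rot: [-3.141, -0.0, 1.07]
contact_force: [-1.2, 0.4, 1.8]
opening: 0.0434
grip_force: 30.0
```

```bash
python3 chk.py
```

```text
yaw 1.07 F [-1.2  0.4  1.8] T [ 0.08  0.49 -0.3 ] q6 -0.02 jaw diff 6.65 87.0 63 pos [ 0.5296 -0.2135  0.0632]
```

>>> {"method": "apply_moves", "body": {
  "motion": "40 0 0 0 0 0 0.05;40 0 0 0 0 0 0.05;40 0 0 0 0 0 0"
}}

```text
time: 14.32
tool_pos: [0.5296, -0.2135, 0.0632]
tool_rot: [-3.141, -0.0, 0.972]
contact_force: [-1.3, 0.6, 1.7]
opening: 0.0434
grip_force: 30.0
```

```bash
python3 chk.py
```

```text
yaw 0.972 F [-1.3  0.6  1.7] T [ 0.1   0.56 -0.06] q6 0.08 jaw diff 8.1 94.66666666666667 74 pos [ 0.5296 -0.2135  0.0632]
```

```bash
python3 - <<'E'
from h import *
r=np.load("pics/ref.npy").mean(2).astype(int); l=np.load("pics/last.npy")[165:225,200:275].astype(float).mean(2).astype(int)
for y in range(196,214,2): print(y,"r",r[y-165,28:62]);print("    l",l[y-165,28:62])
E
```

```text
196 r [ 80  86  89  92  99 119 138 132 102  71  59  69  83  88  88  87  85  84
  84  93 102 103 100  99  96  93  92  93  91  89  87  87  84  81]
    l [ 86 108 142 170 181 180 162 136 103  72  59  70  84  89  88  87  86  85
  85  92 102 104 100  99  95  93  92  94  92  90  87  86  84  80]
198 r [ 91  92  93  93  95 100 101  86  63  64  79  84  89  90  87  86  80  75
  69  66  67  74  83  84  83  87  94 100  96  89  84  77  68  60]
    l [105 129 162 184 179 160 128  94  66  67  88  97  94  89  87  86  83  75
  70  65  68  74  83  85  82  88  94 101  97  90  84  77  67  62]
200 r [ 89  92  92  91  88  80  64  61  86 119 139 141 137 127 113 107  98  82
  67  61  65  65  64  60  57  55  55  56  58  57  57  55  52  52]
    l [163 178 178 165 139 106  76  63  86 120 143 148 141 129 119 118 113  89
  65  62  65  66  64  59  56  54  56  57  57  58  57  56  54  51]
202 r [ 91  92  92  89  80  63  56  82 117 136 144 148 148 146 141 128 100  66
  48  52  60  66  69  70  67  60  54  51  50  49  46  45  44  50]
    l [181 173 149 121  93  68  57  82 116 136 144 148 150 149 145 132 105  70
  48  
[... 775 characters left out ...]
84  72  59  64  77  83  85  86  86  85  77  58  35  28
  38  48  53  60  64  67  66  63  62  63  70  83  95 106 118 129]
210 r [ 95  94  91  88  88  85  86  97 115 122 115 102  93  88  78  57  42  49
  61  64  57  52  55  59  61  66  65  71  87 111 124 123 116 109]
    l [106  99  93  89  87  87  90 102 117 122 115 103  92  89  78  59  44  50
  63  64  56  52  54  59  63  65  67  70  88 111 124 123 116 110]
212 r [ 95  95  91  88  87  91 109 141 169 179 176 167 155 136 110  82  77  98
 120 124 100  73  58  53  54  54  55  59  68  78  82  81  80  79]
    l [105  98  90  91  96 123 153 169 178 180 176 167 156 138 108  81  74  98
 121 123  99  73  60  53  53  55  57  60  67  78  83  81  81  79]
```

The jaw hasn't moved yet. I'll track the pad's edge from here.

```bash
cat > chk.py <<'E'
from h import *
o=robot.observe(); g=robot.read_camera("scene")["img"][165:225,200:275].astype(float).mean(2); r=np.load("pics/ref.npy").mean(2)
def edge(g):
    w=np.clip(g[37:44,40:48].mean(0),0,300); i=np.interp(-60,-w,np.arange(40,48)); return round(i+200,2)
print("yaw",o["tool_rot"][2].round(3),"F",o["contact_force"].round(1),"T",o["torque"].round(2),"edge",edge(g),"ref",edge(r),"jawdiff",np.abs(g-r)[37:44,36:60].mean().round(2))
np.save("pics/last.npy",g)
E
python3 chk.py
```

```text
yaw 0.972 F [-1.2  0.7  2. ] T [ 0.16  0.62 -0.07] edge 243.72 ref 243.67 jawdiff 0.85
```

>>> {"method": "apply_moves", "body": {
  "motion": "40 0 0 0 0 0 0.05;40 0 0 0 0 0 0.05;40 0 0 0 0 0 0"
}}

```text
time: 14.8
tool_pos: [0.5295, -0.2134, 0.0632]
tool_rot: [-3.141, -0.0, 0.871]
contact_force: [-1.7, 0.9, 2.7]
opening: 0.0434
grip_force: 30.0
```

```bash
python3 chk.py
```

```text
yaw 0.871 F [-1.7  0.9  2.7] T [ 0.18  0.65 -0.08] edge 243.74 ref 243.67 jawdiff 0.97
```

>>> {"method": "apply_moves", "body": {
  "motion": "40 0 0 0 0 0 0.05;40 0 0 0 0 0 0.05;40 0 0 0 0 0 0"
}}

```text
time: 15.22
tool_pos: [0.5294, -0.2134, 0.0632]
tool_rot: [-3.141, 0.0, 0.771]
contact_force: [-3.5, 1.6, 2.3]
opening: 0.0435
grip_force: 30.0
```

```bash
python3 chk.py
```

```text
yaw 0.771 F [-3.5  1.6  2.3] T [ 0.34  0.75 -0.08] edge 243.75 ref 243.67 jawdiff 0.89
```

>>> {"method": "apply_moves", "body": {
  "motion": "40 0 0 0 0 0 0.05;40 0 0 0 0 0 0.05;40 0 0 0 0 0 0.05;40 0 0 0 0 0 0"
}}

```text
time: 15.78
tool_pos: [0.5293, -0.2132, 0.0631]
tool_rot: [-3.141, 0.0, 0.621]
contact_force: [-4.7, 2.5, 4.0]
opening: 0.0435
grip_force: 30.0
```

```bash
python3 chk.py
```

```text
yaw 0.621 F [-4.7  2.5  4. ] T [ 0.49  0.92 -0.17] edge 243.73 ref 243.67 jawdiff 0.87
```

>>> {"method": "apply_moves", "body": {
  "motion": "40 0 -0.15 0 0 0 0;40 0 0 0 0 0 0.05;40 0 0 0 0 0 0.05;40 0 0 0 0 0 0.05;40 0 0 0 0 0 0"
}}

```text
time: 16.45
tool_pos: [0.5292, -0.213, 0.0632]
tool_rot: [3.14, -0.0, 0.471]
contact_force: [-1.1, -3.4, -1.0]
opening: 0.0435
grip_force: 30.0
```

```bash
python3 chk.py
```

```text
yaw 0.471 F [-1.1 -3.4 -1. ] T [-0.21  0.52 -0.15] edge 243.94 ref 243.67 jawdiff 1.45
```

>>> {"method": "apply_moves", "body": {
  "motion": "40 0 0 0 0 0 0.04;40 0 0 0 0 0 0.04;40 0 0 0 0 0 0"
}}

```text
time: 16.88
tool_pos: [0.5292, -0.213, 0.0632]
tool_rot: [3.14, -0.001, 0.391]
contact_force: [-0.3, -4.3, -1.7]
opening: 0.0433
grip_force: 30.0
```

```bash
python3 chk.py
```

```text
yaw 0.391 F [-0.3 -4.3 -1.7] T [-0.35  0.4  -0.01] edge 243.75 ref 243.67 jawdiff 0.96
```

>>> {"method": "apply_moves", "body": {
  "motion": "40 -0.06 0.1 0 0 0 0;40 0 0 0 0 0 0.05;40 0 0 0 0 0 0.05;40 0 0 0 0 0 0.05;40 0 0 0 0 0 0"
}}

```text
time: 17.55
tool_pos: [0.5291, -0.2129, 0.0632]
tool_rot: [-3.141, -0.001, 0.241]
contact_force: [1.8, 0.7, -1.0]
opening: 0.0433
grip_force: 30.0
```

```bash
python3 chk.py
```

```text
yaw 0.241 F [ 1.8  0.7 -1. ] T [ 0.37 -0.17 -0.09] edge 243.74 ref 243.67 jawdiff 0.98
```

>>> {"method": "apply_moves", "body": {
  "motion": "40 0 0 0 0 0 0.05;40 0 0 0 0 0 0.05;40 0 0 0 0 0 0.05;40 0 0 0 0 0 0"
}}

```text
time: 18.1
tool_pos: [0.529, -0.2128, 0.0632]
tool_rot: [-3.141, -0.001, 0.091]
contact_force: [3.6, 3.0, -1.7]
opening: 0.0435
grip_force: 30.0
```

```bash
python3 chk.py
```

```text
yaw 0.091 F [ 3.6  3.  -1.7] T [ 0.75 -0.4  -0.06] edge 243.72 ref 243.67 jawdiff 1.48
```

>>> {"method": "apply_moves", "body": {
  "motion": "40 0.1 -0.1 0 0 0 0;40 0 0 0 0 0 0.05;40 0 0 0 0 0 0.05;40 0 0 0 0 0 0.05;40 0 0 0 0 0 0"
}}

```text
time: 18.77
tool_pos: [0.5291, -0.2126, 0.0632]
tool_rot: [3.142, 0.001, -0.059]
contact_force: [-0.6, -1.2, 0.2]
opening: 0.0435
grip_force: 30.0
```

```bash
python3 chk.py
```

```text
yaw -0.059 F [-0.6 -1.2  0.2] T [ 0.21  0.24 -0.12] edge 243.72 ref 243.67 jawdiff 3.34
```

```bash
python3 - <<'E'
from h import *
r=np.load("pics/ref.npy").mean(2).astype(int); l=np.load("pics/last.npy").astype(int)
for y in range(200,212,2): print(y,"r",r[y-165,30:64]);print("    l",l[y-165,30:64])
E
```

```text
200 r [ 92  91  88  80  64  61  86 119 139 141 137 127 113 107  98  82  67  61
  65  65  64  60  57  55  55  56  58  57  57  55  52  52  62  71]
    l [185 166 136 100  66  43  44  57  68  72  73  80  91 101 103  96  76  64
  65  66  64  60  56  55  55  57  58  57  56  55  51  52  60  71]
202 r [ 92  89  80  63  56  82 117 136 144 148 148 146 141 128 100  66  48  52
  60  66  69  70  67  60  54  51  50  49  46  45  44  50  61  71]
    l [148 120  93  68  49  52  69  83  91  97 103 118 130 128 104  72  49  53
  61  65  70  69  67  60  54  50  50  46  46  44  43  50  61  71]
204 r [ 90  88  79  61  49  62  86  98 104 109 110 111 102  79  50  32  40  51
  58  61  63  64  63  62  62  61  57  55  53  51  49  51  64  72]
    l [106  92  80  63  48  61  83  94 100 105 108 109 101  79  51  36  39  53
  59  61  62  63  64  63  60  59  58  56  53  49  48  51  63  72]
206 r [91 88 81 66 48 54 70 80 83 84 85 85 75 53 31 27 36 51 59 63 66 68 66 64
 64 62 61 59 58 56 57 63 76 92]
    l [91 89 81 66 47 54 70 79 84 84 85 85 76 55 31 26 38 50 57 63 66 67 67 64
 63 63 60 60 57 56 57 63 75 94]
208 r [ 90  87  83  71  59  63  76  83  85  84  86  85  75  57  34  29  38  48
  55  60  64  66  68  64  62  62  69  82  95 106 118 130 133 135]
    l [ 91  89  84  71  58  63  76  83  84  86  86  86  77  57  36  27  38  47
  54  58  63  67  66  63  61  63  69  81  95 105 117 128 133 136]
210 r [ 91  88  88  85  86  97 115 122 115 102  93  88  78  57  42  49  61  64
  57  52  55  59  61  66  65  71  87 111 124 123 116 109 103  95]
    l [ 92  88  89  87  90 101 117 122 115 102  93  88  77  59  42  50  63  64
  57  53  56  58  60  63  65  70  87 111 124 123 114 108 102  96]
```

Only a shadow on the jaw rod has changed; the pad is still in place.

>>> {"method": "apply_moves", "body": {
  "motion": "40 0 0 0 0 0 0.05;40 0 0 0 0 0 0.05;40 0 0 0 0 0 0.05;40 0 0 0 0 0 0"
}}

```text
time: 19.32
tool_pos: [0.5292, -0.2125, 0.0632]
tool_rot: [-3.142, 0.001, -0.209]
contact_force: [-1.1, 0.3, 1.6]
opening: 0.0433
grip_force: 30.0
```

```bash
python3 chk.py
```

```text
yaw -0.209 F [-1.1  0.3  1.6] T [ 0.25  0.31 -0.15] edge 243.62 ref 243.67 jawdiff 6.46
```

>>> {"method": "apply_moves", "body": {
  "motion": "40 0 0 0 0 0 0.05;40 0 0 0 0 0 0.05;40 0 0 0 0 0 0.05;40 0 0 0 0 0 0"
}}

```text
time: 19.88
tool_pos: [0.5292, -0.2123, 0.0632]
tool_rot: [-3.141, 0.001, -0.359]
contact_force: [-2.4, 0.4, 2.5]
opening: 0.0437
grip_force: 30.0
```

```bash
sed -i 's/,36:60\].mean().round(2)/,46:60].mean().round(2)/' chk.py; python3 chk.py; python3 - <<'E'
from h import *
r=np.load("pics/ref.npy").mean(2).astype(int); l=np.load("pics/last.npy").astype(int)
for y in (202,206,210): print(y,"r",r[y-165,30:64]);print("    l",l[y-165,30:64])
E
```

```text
yaw -0.359 F [-2.4  0.4  2.5] T [ 0.33  0.47 -0.16] edge 242.91 ref 243.67 jawdiff 4.34
202 r [ 92  89  80  63  56  82 117 136 144 148 148 146 141 128 100  66  48  52
  60  66  69  70  67  60  54  51  50  49  46  45  44  50  61  71]
    l [146 116  90  65  45  48  62  67  71  71  72  73  75  68  55  42  37  45
  50  55  58  60  59  58  55  51  49  47  45  45  45  49  61  71]
206 r [91 88 81 66 48 54 70 80 83 84 85 85 75 53 31 27 36 51 59 63 66 68 66 64
 64 62 61 59 58 56 57 63 76 92]
    l [92 88 82 66 48 49 64 71 73 74 77 81 76 56 34 27 34 43 48 52 58 61 60 63
 62 62 61 59 57 56 57 64 77 92]
210 r [ 91  88  88  85  86  97 115 122 115 102  93  88  78  57  42  49  61  64
  57  52  55  59  61  66  65  71  87 111 124 123 116 109 103  95]
    l [ 91  89  88  86  85  85  86  86  86  85  86  83  76  58  41  48  57  57
  51  46  51  56  61  64  64  70  88 111 124 122 116 108 103  95]
```

>>> {"method": "apply_moves", "body": {
  "motion": "40 0 0 0 0 0 0.05;40 0 0 0 0 0 0.05;40 0 0 0 0 0 0.05;40 0 0 0 0 0 0"
}}

```text
time: 20.42
tool_pos: [0.5293, -0.2122, 0.0632]
tool_rot: [-3.141, 0.001, -0.509]
contact_force: [-2.8, 1.6, 2.1]
opening: 0.0437
grip_force: 30.0
```

```bash
cat >> chk.py <<'E'
l=g.astype(int)
for y in (206,208): print(y,l[y-165,34:64], "min", 240+l[y-165,40:52].argmin())
E
python3 chk.py
```

```text
yaw -0.509 F [-2.8  1.6  2.1] T [ 0.46  0.49 -0.1 ] edge 242.52 ref 243.67 jawdiff 4.07
206 [48 49 63 72 73 73 72 71 64 51 33 25 32 43 50 52 55 61 64 64 62 62 60 58
 58 56 57 62 77 92] min 245
208 [ 59  63  75  82  83  82  79  74  65  51  34  25  33  41  45  48  55  61
  63  64  60  61  70  81  95 105 116 128 132 135] min 245
```

>>> {"method": "apply_moves", "body": {
  "motion": "40 0 0 0 0 0 0.05;40 0 0 0 0 0 0.05;40 0 0 0 0 0 0.05;40 0 0 0 0 0 0"
}}

```text
time: 20.98
tool_pos: [0.5294, -0.2122, 0.0632]
tool_rot: [-3.141, 0.001, -0.659]
contact_force: [-2.8, 2.8, 2.0]
opening: 0.0439
grip_force: 30.0
```

```bash
python3 chk.py
```

```text
yaw -0.659 F [-2.8  2.8  2. ] T [ 0.59  0.49 -0.13] edge 242.44 ref 243.67 jawdiff 3.42
206 [48 50 64 72 74 74 74 71 64 48 32 25 33 43 50 53 59 64 65 65 64 63 61 59
 57 57 57 62 77 92] min 245
208 [ 58  63  75  82  83  83  80  74  66  50  34  26  33  41  46  50  56  65
  67  63  61  63  69  81  95 105 116 128 133 135] min 245
```

>>> {"method": "apply_moves", "body": {
  "motion": "40 -0.1 0 0 0 0 0;40 0 0 0 0 0 0.05;40 0 0 0 0 0 0.05;40 0 0 0 0 0 0.05;40 0 0 0 0 0 0"
}}

```text
time: 21.65
tool_pos: [0.5294, -0.212, 0.0632]
tool_rot: [-3.141, -0.001, -0.809]
contact_force: [-0.1, 0.5, -0.8]
opening: 0.0435
grip_force: 30.0
```

```bash
python3 chk.py
```

```text
yaw -0.809 F [-0.1  0.5 -0.8] T [ 0.35 -0.14 -0.28] edge 242.95 ref 243.67 jawdiff 3.4
206 [46 51 63 70 74 72 72 72 67 56 37 26 32 44 49 53 59 64 65 63 63 63 59 58
 57 57 58 63 76 92] min 245
208 [ 58  63  76  82  84  83  81  77  69  56  39  26  33  40  45  51  57  65
  66  63  62  61  69  81  95 105 117 128 133 134] min 245
```

>>> {"method": "apply_moves", "body": {
  "motion": "40 0 0 0 0 0 0.04;40 0 0 0 0 0 0.04;40 0 0 0 0 0 0;40 0 0 0 0 0 0"
}}

```text
time: 22.2
tool_pos: [0.5294, -0.212, 0.0632]
tool_rot: [-3.141, -0.001, -0.889]
contact_force: [3.7, 1.0, -2.7]
opening: 0.0435
grip_force: 30.0
```

```bash
python3 chk.py
```

```text
yaw -0.889 F [ 3.7  1.  -2.7] T [ 0.37 -0.64 -0.29] edge 243.61 ref 243.67 jawdiff 3.59
206 [47 50 63 72 74 72 72 72 72 64 50 36 34 43 49 53 58 63 64 65 62 62 60 59
 57 57 57 62 77 92] min 246
208 [ 58  63  75  82  83  83  80  78  73  65  50  34  32  39  46  51  58  63
  65  63  61  63  69  81  94 105 117 129 132 135] min 246
```

The jaw has started to move; the pad edge is about 1 px forward. I'll continue in small steps.

>>> {"method": "apply_moves", "body": {
  "motion": "40 0 0 0 0 0 0.03;40 0 0 0 0 0 0.03;40 0 0 0 0 0 0;40 0 0 0 0 0 0"
}}

```text
time: 22.75
tool_pos: [0.5294, -0.212, 0.0632]
tool_rot: [-3.141, -0.001, -0.951]
contact_force: [5.1, 0.7, -4.3]
opening: 0.0432
grip_force: 30.0
```

```bash
python3 chk.py
```

```text
yaw -0.951 F [ 5.1  0.7 -4.3] T [ 0.36 -1.   -0.16] edge 245.02 ref 243.67 jawdiff 6.17
206 [46 50 62 71 73 73 72 73 71 71 67 55 40 33 42 49 52 59 64 65 64 63 61 61
 60 59 59 61 68 84] min 247
208 [ 58  63  75  82  83  82  81  80  76  73  68  56  39  31  36  43  49  57
  65  65  65  64  68  81  95 105 118 128 132 133] min 247
```

```bash
python3 - <<'E'
from h import *
S=robot.read_camera("scene")
th=-.306;R=np.array([[np.cos(th),-np.sin(th)],[np.sin(th),np.cos(th)]])
for P in ((.017,.02,.03),(.017,.028,.03),(0,.05,.03),(0,.054,.03)): print(np.round(proj(S,[*(R@P[:2]+[.5453,-.1667]),P[2]]),2))
g=S["img"][165:225,200:275].mean(2); r=np.load("pics/ref.npy").mean(2)
# jar shift: right edge of jar rows 180-195, lid too
for y in (176,180,184,188,192): print(y,r[y-165,44:72].astype(int),g[y-165,44:72].astype(int))
E
```

```text
[242.55 208.14]
[245.4  208.88]
[255.98 207.2 ]
[257.42 207.57]
176 [ 86  85  84  87  96 107 103  99 100  96  86  80  87  98 106 108 115 128
 136 144 146 146 147 145 128  94  66  60] [ 84  75  72  78  89 104 120 121 109 103 102 103 104 104 104 104 106 115
 126 135 141 145 145 142 127  92  65  60]
180 [ 90  95  92  80  73  75  74  75  79  82  84  87  88  88  86  83  79  76
  73  79  95 108 102  95  92  89  90  89] [ 96 108 128 129  96  61  53  58  68  76  82  84  87  87  87  86  84  81
  77  74  77  94 114 117 105  95  90  88]
184 [168 158 122  71  40  37  43  46  51  54  54  55  52  52  51  48  42  37
  38  70 124 169 186 189 188 187 182 173] [185 182 167 128  75  35  28  30  35  43  54  59  61  60  57  53  48  44
  37  39  64 119 168 187 189 188 186 184]
188 [ 86  83  73  58  42  33  29  31  31  30  31  26  27  27  28  28  24  31
  55  99 145 178 188 189 185 170 138 110] [123 140 150 134  91  47  30  25  26  29  28  26  26  27  24  25  26  24
  30  53  95 143 175 185 186 178 160 131]
192 [ 87  94 105 113 113 111 110 108 106 104 105 111 121 129 133 137 139 141
 135 128 139 148 137 120 100  90  88  93] [ 86  86  89  94 103 109 109 108 105 103  99  96 100 111 124 129 130 136
 140 134 123 121 124 116 100  88  86  88]
```

>>> {"method": "apply_moves", "body": {
  "motion": "40 0 0 0 0 0 0.02;40 0 0 0 0 0 0.02;40 0 0 0 0 0 0;40 0 0 0 0 0 0"
}}

```text
time: 23.35
tool_pos: [0.5295, -0.212, 0.0632]
tool_rot: [-3.141, -0.001, -0.991]
contact_force: [5.0, 0.3, -4.5]
opening: 0.0435
grip_force: 30.0
```

```bash
python3 chk.py
```

```text
yaw -0.991 F [ 5.   0.3 -4.5] T [ 0.32 -0.92  0.01] edge 245.03 ref 243.67 jawdiff 6.35
206 [47 49 63 72 73 73 71 73 72 72 68 55 39 33 40 47 53 58 64 65 64 63 62 62
 59 59 59 62 68 84] min 247
208 [ 58  62  74  82  83  82  81  80  78  75  67  55  39  31  38  43  49  57
  63  67  64  63  70  81  95 104 118 128 131 132] min 247
```

The jaw has stopped against the jar, with a total travel of about 7 mm, so it's clamped. I'll release the knob and rise.

>>> {"method": "apply_moves", "body": {
  "motion": "80 0 0 0 0 0 0;80 0 0 0 0 0 0;80 0 0 0 0 0 0;80 0 0 0 0 0 0;80 0 0 0 0 0 0;80 0 0 -1.5 0 0 0;80 0 0 -3 0 0 0;80 0 0 -4 0 0 0;80 0 0 -4 0 0 0;80 0 0 -3 0 0 0;80 0 0 0 0 0 0;80 0 0 0 0 0 0"
}}

```text
time: 24.9
tool_pos: [0.5283, -0.2116, 0.2178]
tool_rot: [3.141, 0.001, -0.99]
contact_force: [0.5, -0.2, -0.1]
opening: 0.0734
grip_force: 0.0
```

```bash
python3 chk.py|head -1; python3 - <<'E'
from h import *
o,p=wrist(); S=robot.read_camera("scene")
im=np.zeros((500,800,3),np.uint8)
im[:500,:375]=cv2.resize(S["img"][145:225,215:275],(375,500),interpolation=2)
im[:318,375:]=cv2.resize(p["img"],(425,318))
cv2.imwrite("pics/f.png",im[:,:,::-1])
E
```

```text
yaw -0.99 F [ 0.5 -0.2 -0.1] T [ 0.01  0.13 -0.05] edge 244.97 ref 243.67 jawdiff 4.36
```

View pics/f.png

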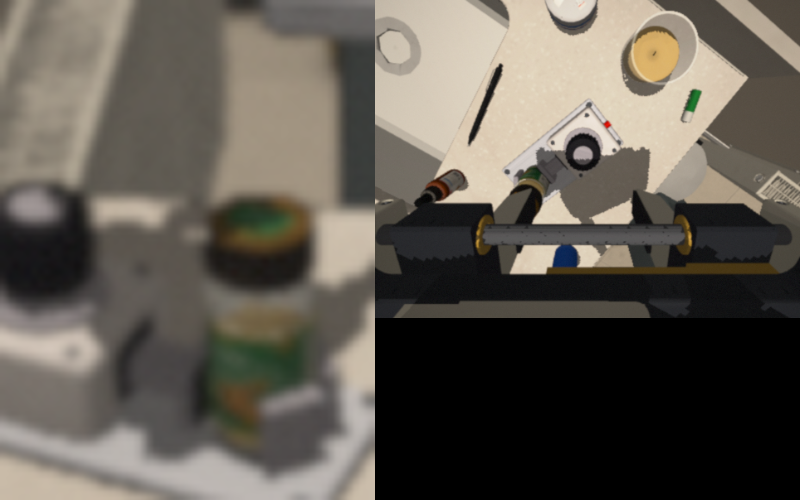

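```bash
python3 - <<'E'
from h import *
from scipy.ndimage import shift as sh
r=np.load("pics/ref.npy").mean(2); S=robot.read_camera("scene"); g=S["img"][165:225,200:275].mean(2)
for y0,y1 in((175,182),(182,189),(189,195),(195,200),(200,206),(206,212)):
  a,b=r[y0-165:y1-165,48:60],g[y0-165:y1-165]
  e=[(lambda d:(d-d.mean()).std())(sh(b,(-v,-u),order=1,mode='nearest')[:,48:60]-a) for v in (0,) for u in np.arange(-1,3.1,.1)]
  print(y0,y1,round(-1+.1*int(np.argmin(e)),1),round(min(e),1))
th=-.306;R=np.array([[np.cos(th),-np.sin(th)],[np.sin(th),np.cos(th)]])
T=robot.read_camera("top"); print("exp lid top",proj(T,[*(R@[0,.05]+[.5453,-.1667]),.115]))
cr=T["img"][160:200,235:265]; print(cr.mean(2).astype(int)[::2,::1])
m=(cv2.cvtColor(T["img"],cv2.COLOR_RGB2HSV)); 
sub=m[160:200,230:270]; k=(sub[:,:,1]>110); ys,xs=np.nonzero(k); print(k.sum(),xs.mean()+230,ys.mean()+160,xs.min()+230,xs.max()+230,ys.min()+160,ys.max()+160)
E
```

```text
175 182 2.9 19.4
182 189 2.3 4.8
189 195 2.2 7.4
195 200 1.5 3.9
200 206 1.5 1.2
206 212 0.1 5.0
exp lid top (np.float64(248.47233193173608), np.float64(176.1697631683094))
[[159 143 146  93  80  92 133 174 176 175 173 170 165 161 156 157 156 165
  163 164 166 165 166 165 166 165 165 166 166 161]
 [149 162 163 133 115 140 167 172 173 174 176 177 178 177 176 175 174 172
  167 162 157 152 153 151 160 160 163 169 173 151]
 [146 173 175 174 174 174 173 173 172 171 167 168 171 171 172 173 173 174
  175 177 177 176 175 173 171 164 156 153 145 147]
 [167 174 175 174 174 174 172 158 129 128 117  96  93  91  92 107 132 142
  160 168 171 172 174 175 175 175 176 175 175 174]
 [174 174 174 171 157 131 125  97  75  70  70  70  70  69  68  68  72  71
   72  89 130 162 171 171 171 172 171 171 172 172]
 [174 161 135 143 135 109  77  70  70  69  72  72  73  72  71  72  72  66
   51  47  51  78 128 166 172 172 168 161 158 143]
 [174 158 120 120  88  71  72  72  70  68  67  69  69  63  53  51  49  49
   49  47  45  48  72 118 140 103  91  82  81  81]
 [156 103  82  72  69  71  73  73  70  67  63  54  5
[... 930 characters left out ...]
  69  65  74  80]
 [154  98  87  84  81  84  86  86  85  85  84  84  83  83  82  83  82  82
   83  83  79  70  65  66  72  75  68  74  82  88]
 [176 153  97  86  87  86  86  87  86  86  85  85  85  84  84  84  84  83
   83  83  83  83  82  82  77  69  75  82  88  93]
 [180 176 159 117 104  91  89  88  88  87  86  85  85  85  85  85  84  83
   83  83  83  83  81  78  70  75  82  88  93  97]
 [152 163 173 177 174 173 174 174 173 158 117 104  89  86  86  85  84  84
   84  84  84  83  78  70  76  82  88  92  96  99]
 [163 149 113 108 114 128 145 158 166 174 177 173 156 110  88  86  86  85
   85  85  84  78  72  76  83  88  93  97  99 103]]
107 244.3551401869159 175.57009345794393 239 253 167 186
```

```bash
python3 - <<'E'
from h import *
S=robot.read_camera("scene"); T=robot.read_camera("top")
th=-.306;R=np.array([[np.cos(th),-np.sin(th)],[np.sin(th),np.cos(th)]])
def pts(off,r,zs):
  c=np.array(S["R"]).T@-np.array(S["t"]).ravel(); b=R@[0,.05+off]+[.5453,-.1667]
  d=c[:2]-b; d/=np.linalg.norm(d); n=np.array([-d[1],d[0]])
  return [[proj(S,[*(b+s*r*n),z]) for z in zs] for s in(-1,1)]
x0,y0,k=235,160,10
im=cv2.resize(S["img"][y0:y0+60,x0:x0+40],None,fx=k,fy=k,interpolation=2)[:,:,::-1].copy()
for off,col in((0,(0,0,255)),):
  for r,zs in((.0215,(.01,.095)),(.022,(.095,.115))):
    for l in pts(off,r,zs):
      a,b=[(int((p[0]-x0+.5)*k),int((p[1]-y0+.5)*k)) for p in l]; cv2.line(im,a,b,col,1)
x1,y1=228,158
t=cv2.resize(T["img"][y1:y1+60,x1:x1+40],None,fx=k,fy=k,interpolation=2)[:,:,::-1].copy()
for z in (.115,.010):
  q=np.array([[(u-x1+.5)*k,(v-y1+.5)*k] for u,v in (proj(T,[*(R@[0,.05]+[.5453,-.1667]+.022*np.array([np.cos(a),np.sin(a)])),z]) for a in np.linspace(0,6.28,50))],int)
  cv2.polylines(t,[q],True,(0,0,255) if z>.1 else (255,0,0),1)
cv2.imwrite("pics/g.png",np.hstack([im,t]))
E
```

```text
(no output)
```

View pics/g.png

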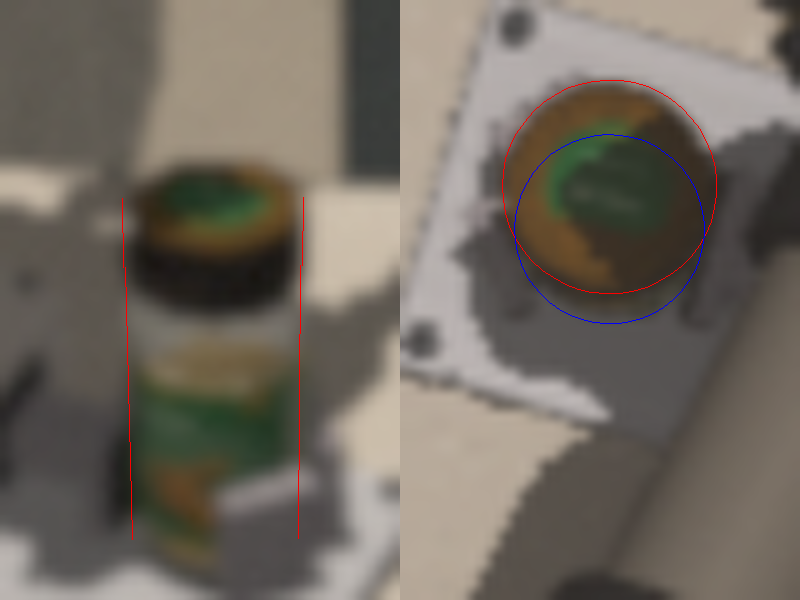

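The last picture shows the lid at (610,187), on the circle predicted for an upright, clamped jar. The body's sides run parallel to the vertical guide lines, the pad is against the jar, and the gripper is clear.

```bash
python3 -c "
from cell import robot
print(robot.hand_in())"
```

```text
the job is handed in; nothing more can be done
None
```

The jar stands upright, clamped in the stand; I turned the knob clockwise about 2.26 rad, stopped once the jaw had dropped about 7 mm onto the jar, let go of everything, and handed the job in at about 25 s.

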